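# Wedge a rocking carving mould steady

## Task

The wooden carving mould rocks on one of its two corners nearest the robot: press down on those corners with the fingertips until you have made the loose one dip, then push the dark wedge that lies in front of that corner underneath it, along the bench and without picking anything up, until the mould no longer rocks but is not jacked up. Finish by pressing firmly on the cork patch on that same corner again to prove that it stays level, and end the program while still holding it pressed. Leave the other wedge, the mould itself and the tools on the white board where they are.

Things in the scene. Friction and masses are not known exactly. Their poses are not given: they have to be found in the camera images.
- mould: pale wooden slab 240 (x) x 340 (y) x 28, about 1.7 kg, violin plate on top (15 high). Origin: centre of underside; x away from robot, y left; near edge at x = -120. Lies loose and level on 3 pucks, underside 13 above a fixed white board (top at z = 16 mm). 1.5 to 2.5 N on the loose near corner tips it about 11 down onto a lower 4th puck; it rocks back when let go. A hard sideways push slides it.
- corner_left (a point): point to press on top of the mould's near left corner (robot's side, +y): centre of a flat 30 x 30 cork patch, 20 in from both edges, z = 57 mm when level
- corner_right (a point): the same on the near right corner (-y)
- low_puck: the worn black rubber puck, 50 diameter, 6 high instead of 13, fixed on the board under the mould near its loose corner, 40 in from the near edge and 95 from the side edge, so that a wedge passes beside it straight under the corner. Hidden under the mould. Origin: centre of its underside. Which side it is on changes.
- wedge_left: dark hardwood wedge lying on the white board in front of the mould's left near corner (+y side), nose towards the mould. 100 long, 36 wide, height rises evenly from 4 at the nose to 22 at the butt, 45 g. Origin: centre of its underside, x along its length towards the nose, z up. Slides freely when pushed.
- wedge_left_butt (a point): centre of the upright 36 x 22 butt face of the left wedge (the end nearest the robot), 11 above the board; x axis points to the nose. Pushing here along x drives the wedge; push force is under 1 N until the slope meets the mould's lower front edge, then climbs.
- wedge_left_nose (a point): middle of the nose end of the left wedge, 2 above its underside
- wedge_right: dark hardwood wedge lying on the white board in front of the mould's right near corner (-y side), nose towards the mould. 100 long, 36 wide, height rises evenly from 4 at the nose to 22 at the butt, 45 g. Origin: centre of its underside, x along its length towards the nose, z up. Slides freely when pushed.
- wedge_right_butt (a point): centre of the upright 36 x 22 butt face of the right wedge (the end nearest the robot), 11 above the board; x axis points to the nose. Pushing here along x drives the wedge; push force is under 1 N until the slope meets the mould's lower front edge, then climbs.
- wedge_right_nose (a point): middle of the nose end of the right wedge, 2 above its underside
- glue_jar: white jar with orange lid, 44 diameter, 50 high, on the white board right of the mould, leave alone. Origin: centre of its underside
- spokeshave: spokeshave with wooden handles, 178 x 50 x 22, on the white board left of the mould, leave alone. Origin: centre of its underside
- brush: brush lying on the white board right of the right wedge, about 200 long, leave alone
- maple_block: pale maple block on the white board left of the left wedge, 60 x 40 x 30, leave alone. Origin: centre of its underside
- finger_plane: small brass finger plane between the two wedges, 60 x 26 x 36, leave alone. Origin: centre of its underside
There are look-alikes about, which are no part of the job. Leave any green look-alike of the wedge_right alone. Leave any orange look-alike of the wedge_left alone.

How it is judged (in metres and radians):
On the way, in this order (a step that is already met when the one before it is completed fails the run):
1. the loose near corner has been pressed by the fingers and has dipped at least 5 mm, before the wedge goes under (((y of low_puck in the frame of mould above 0 m and height (world z) of corner_left below 0.052 m and contact force between the fingers and mould above 0.5 N and x of wedge_left_nose in the frame of mould below -0.11 m) or (y of low_puck in the frame of mould below 0 m and height (world z) of corner_right below 0.052 m and contact force between the fingers and mould above 0.5 N and x of wedge_right_nose in the frame of mould below -0.11 m))), for 0.1 s.
2. the wedge in front of the loose corner has been pushed at least 35 mm under the mould's near edge (((y of low_puck in the frame of mould above 0 m and x of wedge_left_nose in the frame of mould above -0.085 m) or (y of low_puck in the frame of mould below 0 m and x of wedge_right_nose in the frame of mould above -0.085 m))), for 0.2 s.
At the end, for the whole second after the job is handed in: Fingers press the loose corner (within 40 mm of its cork patch centre) with over 4 N; it stays within 3 mm of level height, mould tilt under 0.025 rad, at rest; its wedge lies 35 mm or more under the near edge and bears on the mould; the other wedge within 30 mm of its start (((y of low_puck in the frame of mould above 0 m and x of wedge_left_nose in the frame of mould above -0.085 m and contact force between wedge_left and mould above 0.5 N and height (world z) of corner_left between 0.054 and 0.06 m and angle between mould's own z axis and vertical below 0.025 rad and contact force between the fingers and mould above 4 N and horizontal distance between the grasp point and corner_left below 0.04 m and linear speed of each of mould, wedge_left below 0.02 m/s and distance of wedge_right from where it was at the start of the episode below 0.03 m) or (y of low_puck in the frame of mould below 0 m and x of wedge_right_nose in the frame of mould above -0.085 m and contact force between wedge_right and mould above 0.5 N and height (world z) of corner_right between 0.054 and 0.06 m and angle between mould's own z axis and vertical below 0.025 rad and contact force between the fingers and mould above 4 N and horizontal distance between the grasp point and corner_right below 0.04 m and linear speed of each of mould, wedge_right below 0.02 m/s and distance of wedge_left from where it was at the start of the episode below 0.03 m))); the arm keeps its last pose, push and grip.
It fails at once if a wedge is lifted more than 15 mm off the board (height (world z) of any of wedge_left, wedge_right above 0.031 m).
It fails at once if the mould is lifted more than 15 mm (height (world z) of mould above 0.044 m).
It fails at once if the mould is shoved more than 30 mm (distance of mould from where it was at the start of the episode above 0.03 m).
It fails at once if the other wedge is shoved more than 30 mm ((y of low_puck in the frame of mould above 0 m and distance of wedge_right from where it was at the start of the episode above 0.03 m) or (y of low_puck in the frame of mould below 0 m and distance of wedge_left from where it was at the start of the episode above 0.03 m)).
It fails at once if a bystander is moved more than 30 mm (distance of any of finger_plane, glue_jar, spokeshave, brush, maple_block from where it was at the start of the episode above 0.03 m).
It also fails if it takes over 64 s, if anything falls off the work surface, if the arm or the gripper's body presses on something with over 40 N, if the wrist force passes 120 N, or if a joint passes its speed limit or range.

## Robot

A 6-joint arm with a two-finger parallel gripper is mounted at the origin on the work surface. World frame = base frame: x ahead of the robot, y to its left, z up, the work surface at z = 0. Lengths are in m, angles in degrees, forces in N, time in s.
With the tool pointing down it reaches from about 0.4 to 0.825 m from the base axis. Payload 7 kg.
Tool frame: the origin (TCP) lies at the very end of the fingers, on their centre line; the grasp point (between the pads) lies 19 mm behind it (r.hold_point_z is the distance from the TCP to the grasp point, in m); x points along the fingers, y is the direction in which the jaws open and shut, and the axes are right-handed (so a half turn about x gives the same grasp; the last joint's range is limited). The gripper opens to 88 mm and grips with 3 to 60 N. Pads are 19 mm wide; open, the fingers measure 130 mm over their backs; the gripper's body (78 mm by 193 mm) begins 47 mm behind the grasp point.
Start: joints at [84.345, 20.546, 0.682, 0, -70.136, -16.507], TCP at [0.255, 0.625, 0.227] pointing down, gripper open.
Joint ranges: [-176.03, 176.03], [-82.01, 121.73], [-58.28, 71.71], [-173.87, 95.51], [-174.79, -0.11], [-173.66, 173.66]. Speed limits (degrees/s): [136.94, 136.94, 172.46, 180, 180, 180].

## Interface

Orientations are given as [roll, pitch, yaw] about the fixed x, y, z axes, in that order (R = Rz(yaw) Ry(pitch) Rx(roll)).
In Python, from plant import r gives the robot as it stands. The module is installed in compiled form; this text tells all that it offers.
- The arm moves only by the shell command python3 -m creep 'ROWS' [FORCE]. ROWS is JSON, a list of rows, each a list of 7 numbers: the turn, a rotation vector about the tool's x, y, z in rad, then the shift along the tool's x, y, z in cm, then the opening in per cent of the stroke, from 0 (shut) to 100 (fully open). In form: [[rx, ry, rz, x, y, z, fingers], ...]. A call has 1 to 8 rows; each row shifts and turns the commanded pose from where the row before left it, along the tool's axes as they then stand; what a row does not reach is not made up. A row lasts 1/10 s, in which the tool goes at most 50 mm and 8.59 degrees, less where a joint would pass 70% of its speed; a pose out of reach is approached as far as the arm can. A call is refused whole if a number of a shift passes 5 or a number of a turn 0.15, either way. A call with a gripper value outside its range is refused whole. The fingers move at their own pace and stop on an object; FORCE is the grip in N (left out, the last holds). Time passes only in rows, so rows that do not move let the fingers close. It gives the time, the measured TCP pose, the force and the opening at its end, in the units of the state.
- r.get_state(): the state, without advancing time (a new reading comes with each control period).
- r.capture(name): name is "side" or "top"; returns (picture, depth): 480x640x3 uint8, blue, green, red; 480x640 float32, m along the optical axis (not along the pixel's ray), 0 where there is no reading.
- r.camera_info(name): a dict with "fovy" (degrees; the focal length in pixels is half the picture's height over the tangent of half this angle, whatever the lens; pixels are square), "cx", "cy" (the principal point, pixels), "dist_coeffs" ([k1, k2, p1, p2, k3] as OpenCV has them; the pictures are not rectified), "camera_from_world" (4x4, takes a point from world to camera coordinates). Camera axes: x right, y down, z forward; pixel columns grow to the right and rows downward; lengths in m; the calibration is good to about 2 mm. A picture is of the moment at which its call begins. camera_info takes no time and is no camera call.
- r.close_job(): hands the job in, once; it reports no verdict.
Trained networks look in the newest picture that a camera, given by its name, has taken for a name from the list of things; names that differ only in an ending like _2 or _b are one class to them, and where a whole thing is asked for, a point or a joint stands for the part that bears it (a point fixed in the world has none). Each returns a list of dicts, best first, with "score" (0 to 1); they miss things now and then, are a little off and sometimes report something else, mostly with a low value. They report only what shows in the picture. A call takes as long as a camera call. They do not tell look-alikes from the thing itself.
- r.look_for(query, camera): "rect" ([left, top, right, bottom] in pixels, round what is visible of it).
- r.masks_of(query, camera): "pixels" (480x640 bool, what is visible of it) and "rect" ([left, top, right, bottom] in pixels, round what is visible of it).
The state is a dict: "time_s": time; "joints": joint angles; "qd": joint speeds; "joint_torque": joint torques, N m; "tcp_pos": TCP position; "eef_rot": TCP orientation; "contact_force": force on the tool from outside, world axes, zero at the start; "moment": the same for the moment, N m; "gripper_width": finger opening in m.
Only numpy, scipy, OpenCV 4.12 (cv2) and the standard library are available. Lean on these libraries where they do the work, as an engineer would, in place of code of your own. Each camera call takes 0.05 s, during which the arm holds its last target. There are 200 camera calls.

## Working session

There is one attempt and no reset: what is moved stays moved. The work goes in short steps, Python scripts to look and compute and a shell command to move; the robot and the scene stay as the last step left them, time stands still between calls to the robot, and variables do not carry over. Pictures are saved under pics/ and viewed, about 8 in all and at most 12, crops included, and the job is handed in when it is done.

```bash
mkdir -p pics; cat > h.py <<'E'
import numpy as np, cv2
from plant import r
def cam(n):
    i=r.camera_info(n); f=240/np.tan(np.radians(i["fovy"])/2)
    K=np.array([[f,0,i["cx"]],[0,f,i["cy"]],[0,0,1]]); return K,np.array(i["dist_coeffs"],float),np.array(i["camera_from_world"])
def pts(n,uv,d):
    K,D,T=cam(n); p=cv2.undistortPoints(np.float32(uv).reshape(-1,1,2),K,D)[:,0]
    c=np.c_[p*np.asarray(d)[:,None],d,np.ones(len(d))]; return (c@np.linalg.inv(T).T)[:,:3]
def maskpts(n,m,depth):
    v,u=np.nonzero(m&(depth>0)); return pts(n,np.c_[u,v],depth[v,u])
E
python3 - <<'E'
from h import *
s=r.get_state(); print(s["time_s"],s["tcp_pos"],s["eef_rot"],s["contact_force"],s["gripper_width"],r.hold_point_z)
for n in("top","side"):
    im,d=r.capture(n); cv2.imwrite(f"pics/{n}0.png",im); np.save(n+"0.npy",d)
    for q in("mould","wedge_left","wedge_right","corner_left","corner_right","finger_plane","maple_block","brush"):
        for o in r.masks_of(q,n)[:3]:
            p=maskpts(n,o["pixels"],d)
            if len(p)<5: continue
            R=cv2.minAreaRect(np.float32(p[:,:2]*1000))
            print(n,q,round(o["score"],2),np.round(o["rect"]),"mm c",np.round(R[0]),np.round(R[1]),round(R[2],1),"z",np.round(np.percentile(p[:,2],[5,50,95])*1000))
E
```

```text
0.0 [0.25445359 0.62468264 0.22561528] [  94.44020004   89.90564133 -107.72685672] [-0.03520015  0.77368157 -0.20854861] 0.08765497288868339 0.0188
top mould 0.76 [237.  78. 425. 214.] mm c [717. -40.] [352. 270.] 85.9 z [54. 61. 72.]
top mould 0.26 [316. 236. 338. 266.] mm c [511.  -8.] [63. 29.] 21.9 z [28. 32. 51.]
top wedge_left 0.76 [243. 217. 267. 274.] mm c [533. 124.] [ 40. 102.] 83.1 z [17. 28. 36.]
top wedge_left 0.7 [246. 336. 290. 389.] mm c [320. 131.] [ 37. 100.] 47.9 z [ 3. 12. 20.]
top wedge_right 0.79 [429. 334. 488. 384.] mm c [ 273. -215.] [ 41. 109.] 27.1 z [ 1. 11. 20.]
top wedge_right 0.78 [398. 219. 426. 272.] mm c [ 494. -159.] [ 42. 101.] 87.3 z [18. 28. 37.]
top corner_left 0.7 [236.  81. 426. 215.] mm c [717. -36.] [356. 269.] 85.9 z [54. 61. 72.]
top corner_right 0.73 [239.  76. 424. 218.] mm c [718. -40.] [351. 271.] 85.9 z [54. 61. 72.]
top finger_plane 0.68 [316. 233. 341. 269.] mm c [511.  -6.] [64. 26.] 20.3 z [28. 32. 51.]
top maple_block 0.89 [192. 248. 228. 291.] mm c [501. 214.] [44. 66.] 58.2 z [19. 44. 47.]
top brush 0.7 [316. 234. 342. 265.] mm
[... 457 characters left out ...]
 [ 276. -205.] [ 53. 106.] 29.3 z [ 1. 12. 21.]
side wedge_right 0.65 [329. 300. 390. 326.] mm c [ 492. -157.] [ 43. 102.] 84.7 z [17. 27. 37.]
side corner_left 0.7 [324. 187. 518. 304.] mm c [741.  -2.] [409. 317.] 86.4 z [40. 58. 72.]
side corner_left 0.58 [278. 221. 326. 241.] mm c [535. 141.] [ 75. 105.] 81.7 z [17. 26. 37.]
side corner_right 0.6 [327. 187. 517. 305.] mm c [754.   6.] [428. 343.] 86.2 z [37. 58. 72.]
side finger_plane 0.9 [307. 245. 339. 270.] mm c [518.   8.] [93. 45.] 31.7 z [18. 32. 51.]
side maple_block 0.93 [259. 200. 285. 222.] mm c [509. 240.] [109.  63.] 67.3 z [20. 41. 47.]
side brush 0.69 [339. 314. 456. 370.] mm c [ 505. -247.] [ 54. 210.] 89.4 z [22. 33. 36.]
```

View pics/top0.png

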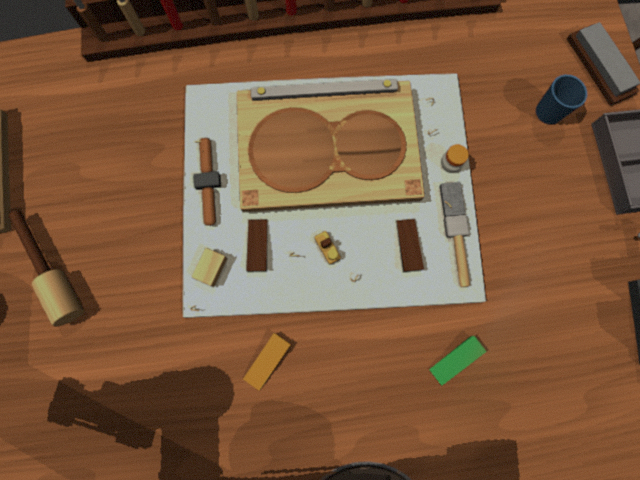

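```bash
python3 - <<'E'
from h import *
from scipy.spatial.transform import Rotation as Ro
# cork patches & wedges geometry from top
im=cv2.imread("pics/top0.png"); d=np.load("top0.npy")
v,u=np.mgrid[0:480,0:640]; P=pts("top",np.c_[u.ravel(),v.ravel()],d.ravel()); hsv=cv2.cvtColor(im,cv2.COLOR_BGR2HSV).reshape(-1,3)
ok=(d.ravel()>0)
# mould slab top plane
m=ok&(P[:,2]>.048)&(P[:,2]<.08)&(P[:,0]>.55)&(P[:,0]<.9)&(abs(P[:,1]+.04)<.25)
R=cv2.minAreaRect(np.float32(P[m][:,:2]*1000)); print(R, cv2.boxPoints(R).round())
for a,b,c,e in((.47,.60,.09,.16),(.43,.56,-.2,-.12)):
    m=ok&(P[:,2]>.019)&(P[:,2]<.045)&(P[:,0]>a)&(P[:,0]<b)&(P[:,1]>c)&(P[:,1]<e)
    R=cv2.minAreaRect(np.float32(P[m][:,:2]*1000)); print(R,cv2.boxPoints(R).round())
s=r.get_state(); print(Ro.from_euler("xyz",s["eef_rot"],degrees=True).as_matrix().round(3))
c=im[60:300,170:490]; cv2.imwrite("pics/crop0.png",cv2.resize(c,(800,600),interpolation=cv2.INTER_CUBIC))
E
```

```text
((699.9634399414062, -77.91740417480469), (430.2946472167969, 240.1827850341797), 86.02332305908203) [[ 565. -284.]
 [ 805. -301.]
 [ 835.  128.]
 [ 595.  145.]]
((539.685791015625, 127.0629653930664), (61.9681510925293, 114.23412322998047), 83.78357696533203) [[480. 102.]
 [593.  90.]
 [600. 152.]
 [486. 164.]]
((497.3586120605469, -157.3665771484375), (67.37199401855469, 120.0798110961914), 82.87660217285156) [[ 434. -183.]
 [ 553. -198.]
 [ 561. -131.]
 [ 442. -116.]]
[[ 0.    -0.377 -0.926]
 [-0.    -0.926  0.377]
 [-1.    -0.    -0.   ]]
```

View pics/crop0.png

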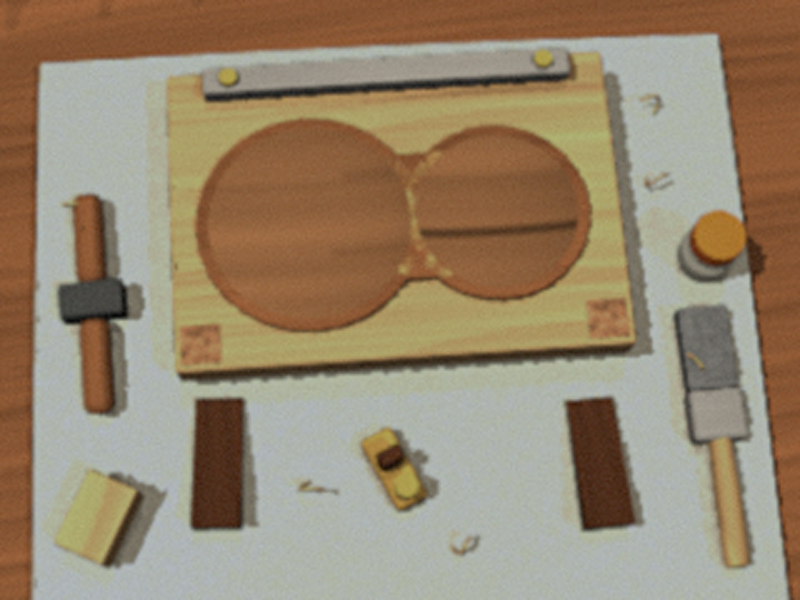

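The top view shows the mould with cork patches at about px (250,197) left and (413,187) right. The dark wedges sit at (257,245) and (410,245); the orange and green look-alikes are off the board. Next I'll turn the pixel corners into world positions.

```bash
python3 - <<'E'
from h import *
def onz(n,uv,z):
    K,D,T=cam(n); p=cv2.undistortPoints(np.float32([uv]).reshape(-1,1,2),K,D)[0,0]
    W=np.linalg.inv(T); o=W[:3,3]; w=W[:3,:3]@np.array([p[0],p[1],1]); return o+w*(z-o[2])/w[2]
C=lambda x,y:(170+x*.4,60+y*.4)
for n,x,y,z in(("corkL",200,344,.057),("corkR",608,318,.057),("mouldNL",180,370,.055),("mouldNR",633,343,.055),
 ("WL nose l",195,400,.02),("WL nose r",243,400,.02),("WL butt r",241,528,.038),("WL butt l",192,528,.038),
 ("WR nose l",566,401,.02),("WR nose r",611,398,.02),("WR butt r",635,525,.038),("WR butt l",583,529,.038)):
    print(n,(onz("top",C(x,y),z)*1000).round())
d=np.load("top0.npy")
for q in("wedge_left","wedge_right"):
    pass
E
```

```text
corkL [614. 122.  57.]
corkR [ 593. -177.   57.]
mouldNL [597. 139.  55.]
mouldNR [ 572. -192.   55.]
WL nose l [582. 135.  20.]
WL nose r [577.  99.  20.]
WL butt r [478. 110.  38.]
WL butt l [483. 145.  38.]
WR nose l [ 543. -143.   20.]
WR nose r [ 541. -177.   20.]
WR butt r [ 441. -173.   38.]
WR butt l [ 443. -135.   38.]
```

```bash
python3 -m creep '[[-0.106,0,0,0,0,0,0],[-0.106,0,0,0,0,0,0],[-0.106,0,0,0,0,0,0],[0,0,0,0.5,3.4,-2.8,0],[0,0,0,0.5,3.4,-2.8,0],[0,0,0,0.5,3.4,-2.8,0],[0,0,0,0.5,3.4,-2.8,0],[0,0,0,0.5,3.4,-2.8,0]]' 20
python3 -m creep '[[0,0,0,0.5,3.4,-2.8,0],[0,0,0,0.5,3.4,-2.8,0],[0,0,0,0.5,3.4,-2.8,0],[0,0,0,0.5,3.4,-2.8,0],[0,0,0,0.5,3.4,-2.8,0],[0,0,0,0.5,3.4,-2.8,0],[0,0,0,0,0,0,0],[0,0,0,0,0,0,0]]'
python3 - <<'E'
from h import *
from scipy.spatial.transform import Rotation as Ro
print(Ro.from_euler("xyz",r.get_state()["eef_rot"],degrees=True).as_matrix().round(3))
E
```

```text
time_s: 1.7
tcp_pos: [0.3834, 0.4444, 0.2017]
eef_rot: [-119.2, 90.0, 56.9]
contact_force: [0.1, 1.0, 1.1]
gripper_width: 0.0293
time_s: 2.5
tcp_pos: [0.5367, 0.2297, 0.1714]
eef_rot: [39.8, 90.0, -144.3]
contact_force: [0.1, -0.5, -0.5]
gripper_width: 0.0004
[[-0.    -0.071 -0.997]
 [-0.    -0.997  0.071]
 [-1.     0.     0.   ]]
```

```bash
python3 -m creep '[[0,0,0,0,3.4,-2.75,0],[0,0,0,0,3.4,-2.75,0],[0,0,0,0,3.4,-2.75,0],[0,0,0,3,0,0,0],[0,0,0,3,0,0,0],[0,0,0,3,0,0,0],[0,0,0,1,0,0,0],[0,0,0,0,0,0,0]]'
python3 -m creep '[[0,0,0,0.4,0,0,0],[0,0,0,0.4,0,0,0],[0,0,0,0.3,0,0,0],[0,0,0,0,0,0,0],[0,0,0,0,0,0,0]]'
python3 - <<'E'
from h import *
im,d=r.capture("top"); cv2.imwrite("pics/t1.png",cv2.resize(im[60:300,170:490],(800,600)))
E
```

```text
time_s: 3.3
tcp_pos: [0.6106, 0.124, 0.0704]
eef_rot: [33.2, 89.8, -150.6]
contact_force: [-0.2, -0.2, 0.6]
gripper_width: 0.0005
time_s: 3.8
tcp_pos: [0.6117, 0.1234, 0.0609]
eef_rot: [-153.5, 90.0, 22.6]
contact_force: [-0.7, 0.5, 0.5]
gripper_width: 0.0005
```

View pics/t1.png

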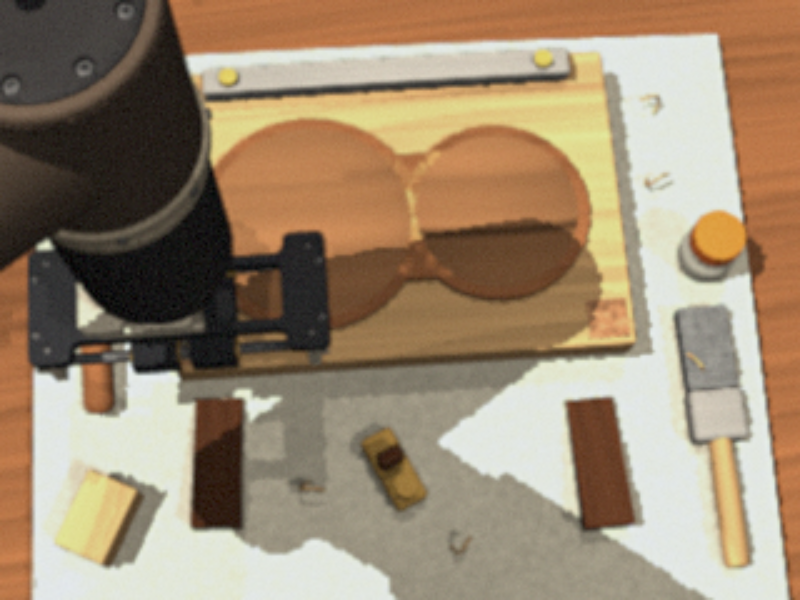

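The gripper is above the left corner and has not touched it yet. I'll press in small steps.

```bash
for i in 1 2 3; do python3 -m creep '[[0,0,0,0.15,0,0,0],[0,0,0,0,0,0,0],[0,0,0,0,0,0,0]]' | grep -E 'tcp|contact'; done
```

```text
tcp_pos: [0.6115, 0.1233, 0.059]
contact_force: [-0.0, 0.2, -0.3]
tcp_pos: [0.6115, 0.1234, 0.0575]
contact_force: [-0.1, 0.5, 0.2]
tcp_pos: [0.6115, 0.1234, 0.0573]
contact_force: [-4.4, -0.6, 10.4]
```

Left gives 10 N without dipping, so it is firm. Moving to the right corner.

```bash
python3 -m creep '[[0,0,0,-2,0,0,0],[0,0,0,-2,0,0,0],[0,0,0,0,4.3,-0.04,0],[0,0,0,0,4.3,-0.04,0],[0,0,0,0,4.3,-0.04,0],[0,0,0,0,4.3,-0.04,0],[0,0,0,0,4.3,-0.04,0],[0,0,0,0,4.3,-0.04,0]]'
python3 -m creep '[[0,0,0,0,4.3,-0.04,0],[0,0,0,0,0,0,0],[0,0,0,2,0,0,0],[0,0,0,1.6,0,0,0],[0,0,0,0,0,0,0],[0,0,0,0,0,0,0],[0,0,0,0,0,0,0]]'
for i in 1 2 3 4; do python3 -m creep '[[0,0,0,0.2,0,0,0],[0,0,0,0,0,0,0],[0,0,0,0,0,0,0]]' | grep -E 'tcp|contact'; done
```

```text
time_s: 5.55
tcp_pos: [0.5959, -0.1358, 0.0962]
eef_rot: [176.6, 90.0, -7.3]
contact_force: [1.0, 1.1, 0.1]
gripper_width: 0.0006
time_s: 6.25
tcp_pos: [0.5941, -0.1768, 0.0609]
eef_rot: [175.4, 89.9, -8.5]
contact_force: [0.5, 0.2, 0.6]
gripper_width: 0.0004
tcp_pos: [0.5937, -0.177, 0.0583]
contact_force: [0.6, -0.0, -0.1]
tcp_pos: [0.5938, -0.1772, 0.0565]
contact_force: [-0.7, 0.6, 5.0]
tcp_pos: [0.5936, -0.1774, 0.0543]
contact_force: [-2.1, -1.9, 4.2]
tcp_pos: [0.5934, -0.1775, 0.0523]
contact_force: [-2.6, -2.9, 5.0]
```

```bash
for i in 1 2; do python3 -m creep '[[0,0,0,0.2,0,0,0],[0,0,0,0,0,0,0],[0,0,0,0,0,0,0]]' | grep -E 'tcp|contact'; done
python3 - <<'E'
from h import *
im,d=r.capture("side"); cv2.imwrite("pics/s1.png",cv2.resize(im[160:400,220:540],(800,600)))
E
```

```text
tcp_pos: [0.5932, -0.1775, 0.0502]
contact_force: [-2.3, -4.1, 5.5]
tcp_pos: [0.5933, -0.1775, 0.0482]
contact_force: [-2.2, -3.9, 5.1]
```

View pics/s1.png

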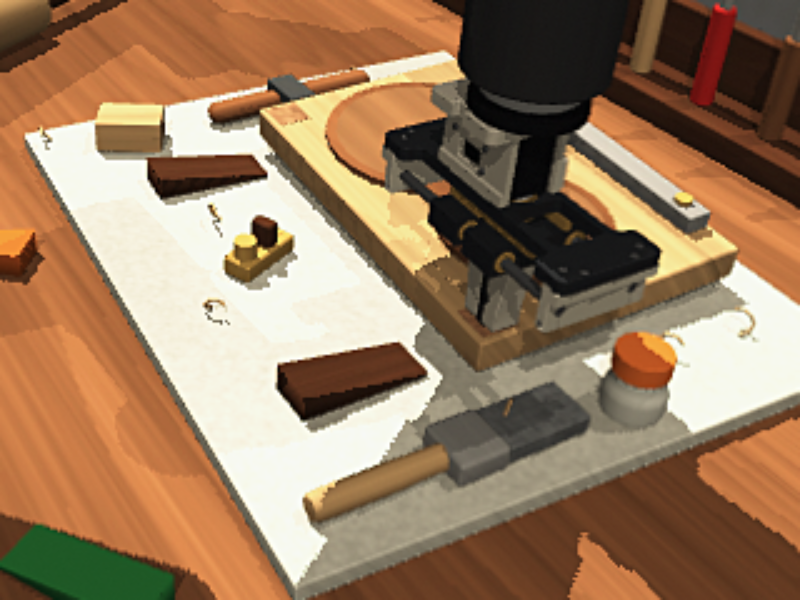

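The right corner dipped about 9 mm, to z 0.048, under about 5 N, so it is the loose one. I'll release it gently and go behind the right wedge.

```bash
python3 -m creep '[[0,0,0,-0.4,0,0,0],[0,0,0,-0.4,0,0,0],[0,0,0,-0.6,0,0,0],[0,0,0,-1.8,0,0,0],[0,0,0,-2,0,0,0],[0,0,0,0,-0.3,4.5,0],[0,0,0,0,-0.3,4.5,0],[0,0,0,0,-0.3,4.5,0]]'
python3 -m creep '[[0,0,0,0,-0.3,4.8,0],[0,0,0,0,0,0,0],[0,0,0,2.5,0,0,0],[0,0,0,2.5,0,0,0],[0,0,0,1.5,0,0,0],[0,0,0,0,0,0,0],[0,0,0,0,0,0,0]]'
python3 - <<'E'
from h import *
im,d=r.capture("top"); cv2.imwrite("pics/t2.png",cv2.resize(im[150:330,350:510],(711,800))[:600])
im,d=r.capture("side"); cv2.imwrite("pics/s2.png",cv2.resize(im[240:400,260:500],(800,533)))
E
```

```text
time_s: 8.9
tcp_pos: [0.4578, -0.1583, 0.0997]
eef_rot: [-53.1, 90.0, 123.0]
contact_force: [0.3, 1.2, 0.8]
gripper_width: 0.0006
time_s: 9.6
tcp_pos: [0.412, -0.1524, 0.0353]
eef_rot: [6.8, 90.0, -177.1]
contact_force: [0.1, -0.4, -0.5]
gripper_width: 0.0007
```

View pics/s2.png

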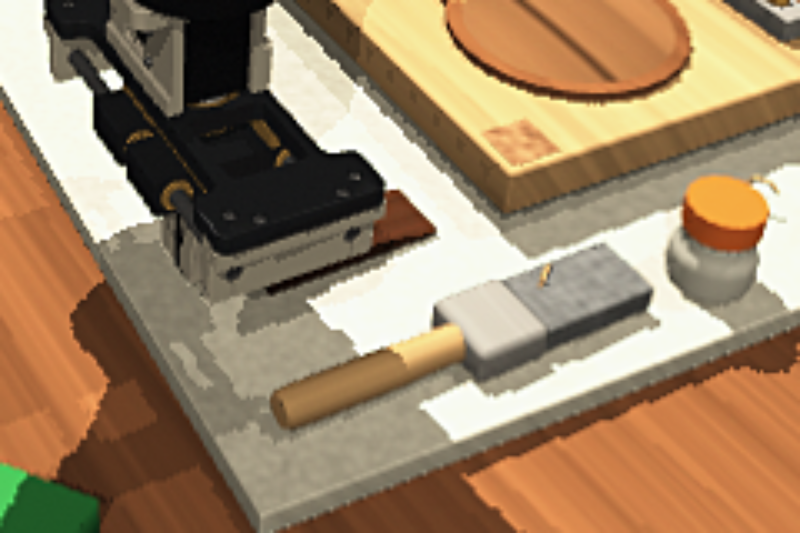

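```bash
python3 -m creep '[[0,0,0,0.6,0,0,0],[0,0,0,0.5,0,0,0],[0,0,0,0,0,0,0],[0,0,0,0,0,-1,0],[0,0,0,0,0,-0.8,0],[0,0,0,0,0,-0.6,0],[0,0,0,0,0,-0.6,0],[0,0,0,0,0,0,0]]'
python3 -m creep '[[0,0,0,0,0,-0.7,0],[0,0,0,0,0,-0.7,0],[0,0,0,0,0,-0.6,0],[0,0,0,0,0,0,0],[0,0,0,0,0,0,0]]'
python3 - <<'E'
from h import *
im,d=r.capture("side"); cv2.imwrite("pics/s3.png",cv2.resize(im[240:400,260:500],(800,533)))
im,d=r.capture("top"); cv2.imwrite("pics/t3.png",cv2.resize(im[150:290,350:510],(685,600)))
for o in r.masks_of("wedge_right","top")[:3]:
    p=maskpts("top",o["pixels"],d); R=cv2.minAreaRect(np.float32(p[:,:2]*1000)); print(o["score"],np.round(o["rect"]),cv2.boxPoints(R).round().tolist())
E
```

```text
time_s: 10.5
tcp_pos: [0.4428, -0.1547, 0.024]
eef_rot: [169.1, 90.0, -14.8]
contact_force: [-0.8, 0.0, -0.8]
gripper_width: 0.0005
time_s: 11.0
tcp_pos: [0.4617, -0.156, 0.024]
eef_rot: [-11.4, 90.0, 164.7]
contact_force: [0.3, 0.2, -1.0]
gripper_width: 0.0004
0.93 [431. 336. 489. 384.] [[230.0, -181.0], [279.0, -272.0], [315.0, -252.0], [267.0, -161.0]]
```

View pics/t3.png

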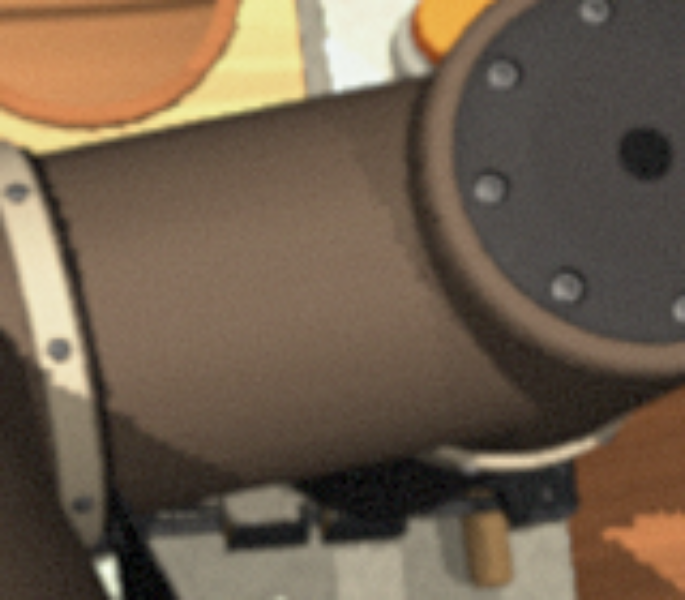

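The top view is blocked by the arm. I'll check the side view.

View pics/s3.png

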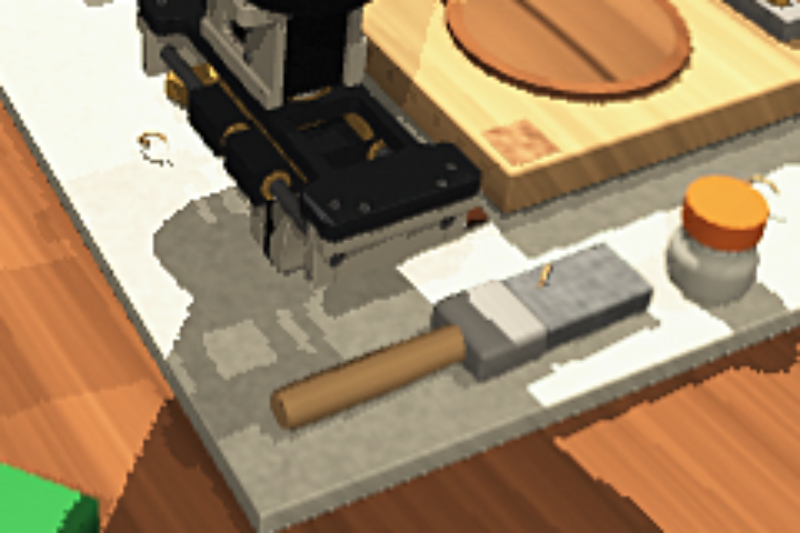

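The wedge is tracking straight and its nose is at the mould edge. I'll push it under.

```bash
python3 -m creep '[[0,0,0,0,0,-0.7,0],[0,0,0,0,0,-0.7,0],[0,0,0,0,0,-0.7,0],[0,0,0,0,0,-0.7,0],[0,0,0,0,0,-0.7,0],[0,0,0,0,0,-0.3,0],[0,0,0,0,0,0,0],[0,0,0,0,0,0,0]]'
for i in 1 2 3 4; do python3 -m creep '[[0,0,0,0,0,-0.2,0],[0,0,0,0,0,0,0],[0,0,0,0,0,0,0]]' | grep -E 'tcp|contact'; done
```

```text
time_s: 11.95
tcp_pos: [0.4994, -0.1586, 0.0239]
eef_rot: [-10.2, 90.0, 165.8]
contact_force: [0.1, -0.2, 0.1]
gripper_width: 0.0005
tcp_pos: [0.5016, -0.1587, 0.0241]
contact_force: [0.3, 0.4, 0.5]
tcp_pos: [0.5037, -0.1589, 0.0241]
contact_force: [0.7, 0.1, -0.5]
tcp_pos: [0.5057, -0.159, 0.0241]
contact_force: [-0.2, 0.7, -0.3]
tcp_pos: [0.5077, -0.1591, 0.024]
contact_force: [0.2, 0.2, 0.8]
```

```bash
for i in 1 2 3 4 5; do python3 -m creep '[[0,0,0,0,0,-0.2,0],[0,0,0,0,0,0,0],[0,0,0,0,0,0,0]]' | grep -E 'tcp|contact'; done
```

```text
tcp_pos: [0.5097, -0.1593, 0.024]
contact_force: [0.3, -0.7, -0.4]
tcp_pos: [0.5117, -0.1594, 0.0241]
contact_force: [-0.4, 0.2, -0.2]
tcp_pos: [0.5137, -0.1596, 0.0241]
contact_force: [-0.8, 0.3, -0.3]
tcp_pos: [0.5143, -0.1598, 0.0238]
contact_force: [-4.1, 0.9, 3.7]
tcp_pos: [0.5156, -0.16, 0.0237]
contact_force: [-6.8, 0.1, 4.4]
```

Contact came where predicted: nose about 50 mm under, 4–7 N of push. I'll back off and go over to the cork.

```bash
python3 -m creep '[[0,0,0,0,0,1,0],[0,0,0,0,0,2,0],[0,0,0,-3,0,0,0],[0,0,0,-4,0,0,0],[0,0,0,0,0,0,0],[0,0,0,0,0.4,-3.6,0],[0,0,0,0,0.4,-3.6,0],[0,0,0,0,0.4,-3.6,0]]'
python3 -m creep '[[0,0,0,0,0,0,0],[0,0,0,2,0,0,0],[0,0,0,1.2,0,0,0],[0,0,0,0,0,0,0],[0,0,0,0,0,0,0]]'
for i in 1 2 3; do python3 -m creep '[[0,0,0,0.15,0,0,0],[0,0,0,0,0,0,0],[0,0,0,0,0,0,0]]' | grep -E 'tcp|contact'; done
python3 - <<'E'
from h import *
im,d=r.capture("side"); cv2.imwrite("pics/s4.png",cv2.resize(im[240:400,260:500],(800,533)))
E
```

```text
time_s: 15.45
tcp_pos: [0.5964, -0.1773, 0.0945]
eef_rot: [-176.8, 89.8, -0.7]
contact_force: [-0.2, 0.1, 0.4]
gripper_width: 0.0006
time_s: 15.95
tcp_pos: [0.5944, -0.1771, 0.0621]
eef_rot: [42.9, 90.0, -141.1]
contact_force: [0.0, -0.6, 0.0]
gripper_width: 0.0006
tcp_pos: [0.5949, -0.1771, 0.0612]
contact_force: [0.4, -0.1, 0.2]
tcp_pos: [0.5945, -0.1772, 0.059]
contact_force: [0.6, -0.4, -0.8]
tcp_pos: [0.5945, -0.1772, 0.0575]
contact_force: [0.7, 0.4, 0.1]
```

View pics/s4.png

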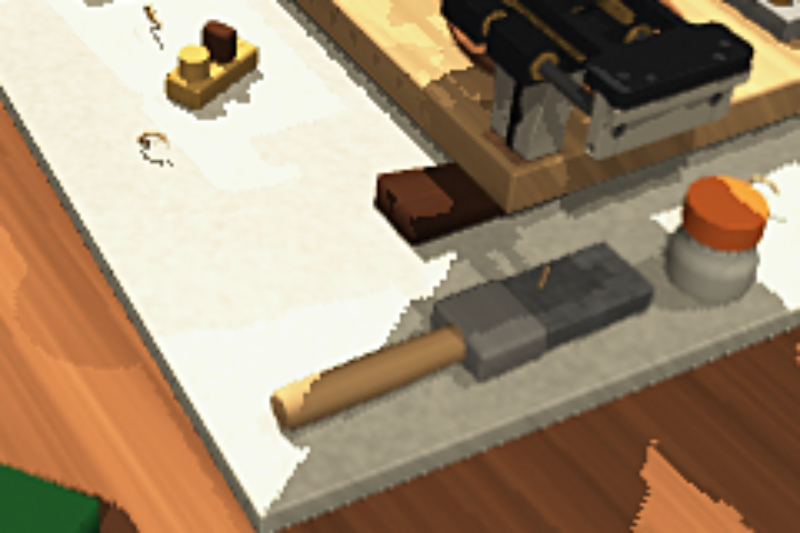

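The wedge sits about halfway under the corner. Now I'll press firmly.

```bash
for i in 1 2 3; do python3 -m creep '[[0,0,0,0.07,0,0,0],[0,0,0,0,0,0,0],[0,0,0,0,0,0,0],[0,0,0,0,0,0,0]]' | grep -E 'tcp|contact'; done
```

```text
tcp_pos: [0.5946, -0.1772, 0.0574]
contact_force: [-2.8, 1.0, 4.8]
tcp_pos: [0.5946, -0.1772, 0.0573]
contact_force: [-3.9, 2.1, 9.9]
tcp_pos: [0.5947, -0.1772, 0.0572]
contact_force: [-5.4, 2.6, 15.5]
```

```bash
python3 -m creep '[[0,0,0,0,0,0,0],[0,0,0,0,0,0,0],[0,0,0,0,0,0,0],[0,0,0,0,0,0,0],[0,0,0,0,0,0,0],[0,0,0,0,0,0,0],[0,0,0,0,0,0,0],[0,0,0,0,0,0,0]]'
python3 - <<'E'
from h import *
a=cv2.imread("pics/s4.png")
im,d=r.capture("side"); b=cv2.resize(im[240:400,260:500],(800,533)); cv2.imwrite("pics/s5.png",b)
dd=cv2.absdiff(cv2.GaussianBlur(a,(9,9),0),cv2.GaussianBlur(b,(9,9),0)); print("change at wedge/edge",dd[150:250,360:560].max(),"mean",dd.mean())
im,d=r.capture("top")
for q in("wedge_left","finger_plane","maple_block","wedge_right"):
  for o in r.masks_of(q,"top")[:2]: print(q,round(o["score"],2),np.round(o["rect"]))
s=r.get_state(); print(s["tcp_pos"],s["contact_force"])
E
```

```text
time_s: 18.9
tcp_pos: [0.5946, -0.1772, 0.0572]
eef_rot: [153.4, 90.0, -30.5]
contact_force: [-6.0, 1.6, 15.8]
gripper_width: 0.0008
change at wedge/edge 20 mean 0.4190572232645403
wedge_left 0.72 [244. 240. 254. 271.]
wedge_left 0.57 [244. 360. 259. 389.]
finger_plane 0.55 [235. 130. 403. 212.]
[ 0.59463975 -0.17722848  0.05720548] [-4.76536425  2.84499807 15.1966051 ]
```

The press is steady at 15–16 N, with the corner at 57.2 mm. Handing in.

```bash
python3 -c "
from plant import r
print(r.close_job())"
```

```text
the job is handed in; nothing more can be done
None
```

I found the loose corner, wedged it and handed the job in with the fingers still pressing on its cork patch; no verdict was reported.

- **Finding the corner:** The left corner stayed firm at 10 N. The right corner dipped about 9 mm, to 48 mm, under about 5 N, so the right one is loose.
- **Wedging:** I pushed the right wedge along the bench until the push force rose to about 7 N. Its nose was then about 50 mm under the mould's near edge. That figure comes from the tool position, because the nose is hidden under the mould.
- **Proof press:** Pressing the right cork with 15–16 N held it at 57.2 mm, against 57 mm when level, steady for 0.8 s up to hand-in at about 19 s.

**What the last checks left open:**
- **Force on the wedge:** I could not measure the force between the wedge and the mould. I inferred it from the corner no longer dipping.
- **Top camera:** The arm blocked the top view, so it did not find the right wedge or the maple block. Its finger plane match was wrong, as it covered the mould.
- **Right wedge:** The last side picture I viewed was taken just before the firm press and shows the wedge under the corner. A numerical comparison with one taken during the press showed only small changes.
- **Bystanders:** The finger plane, brush and jar looked undisturbed in that picture. The left wedge was only partly visible to the top camera, in its original place. I did not check the maple block or spokeshave at the end, but the arm never went near them low down.

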